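Needle hardness test on the marked spot of a coated panel

ROBOT

A 6-joint arm with a two-finger parallel gripper is mounted at the origin on a cart in front of the work surface, level with it; the furniture and walls round the work are solid. World frame = base frame: x ahead of the robot, y to its left, z up, the work surface at z = 0. Lengths are in m, angles in degrees, forces in N, time in s.
With the tool pointing down it reaches from about 0.35 to 0.775 m from the base axis. Payload 5.5 kg.
Tool frame: the origin (TCP) lies midway between the tips of the shut fingers; the grasp point (between the pads) lies 19 mm behind it; x points along the fingers, z is the direction in which the jaws open and shut, and the axes are right-handed (so a half turn about x gives the same grasp; the last joint's range is limited). The gripper opens to 85 mm and grips with 20 to 120 N. Pads are 22 mm wide; open, the fingers measure 114 mm over their backs; the gripper's body (76 mm by 85 mm) begins 54 mm behind the grasp point. The pads swing forward as they close: fully open they stand 13 mm farther back than shut.
Start: joints at [55.428, 17.945, 2.641, 74.691, 0, 82.002], TCP at [0.257, 0.514, 0.231] pointing down, gripper open.
Joint ranges: [-158.12, 158.12], [-49.38, 96.58], [-58.88, 72.47], [-126.05, 133.96], [-84.25, 85.87], [-180, 180]. Speed limits (degrees/s): [147.25, 147.25, 180, 180, 180, 180].

INTERFACE

Orientations are given as [roll, pitch, yaw] about the fixed x, y, z axes, in that order (R = Rz(yaw) Ry(pitch) Rx(roll)).
In Python, from plant import r gives the robot as it stands.
- The arm moves only by the tool play_rows, never from a script. Its argument "rows" is a list of rows, each an object of numbers: "tx", "ty", "tz": the shift along the tool's x, y, z in m; "wx", "wy", "wz": the turn, a rotation vector about the tool's x, y, z in degrees; "grip": the finger opening in m, from 0 to 0.0854. In form: [{"tx": .., "ty": .., "tz": .., "wx": .., "wy": .., "wz": .., "grip": ..}, ...]. A call has 1 to 12 rows; each row is the pose to reach, as a shift and turn from the pose commanded when the call began, along the tool's axes at that moment; what a row does not reach only later rows make up. A row lasts 1/8 s, in which the tool goes at most 62.5 mm and 10.7 degrees, less where a joint would pass 70% of its speed; a pose out of reach is approached as far as the arm can. A call with a gripper value outside its range is refused whole. The fingers move at their own pace and stop on an object; the grip force is fixed at half the most. Time passes only in rows, so rows that repeat a pose let the fingers close. It gives the time, the measured TCP pose, the force and the opening at its end, in the units of the state.
- r.sense(): the state, without advancing time (a new reading comes with each control period).
- r.read_camera(name): name is "side" or "top"; returns a dict with "frame" (384x512x3 uint8, red, green, blue), "z_map" (384x512 float32, m along the optical axis (not along the pixel's ray), 0 where there is no reading), "K" (3x3 intrinsics, pixels), "k1" (the pictures are not rectified: a ray, as slopes to the right and down, at radius r is drawn at 1 + k1 r^2 times it, then the intrinsics apply), "R" (3x3) and "t" (3): a world point X has camera coordinates R X + t. Camera axes: x right, y down, z forward; pixel columns grow to the right and rows downward; lengths in m; the calibration is good to about 2 mm. A picture is of the moment at which its call begins.
- r.close_job(): hands the job in, once; it reports no verdict.
The state is a dict: "t": time; "joints": joint angles; "dq": joint speeds; "tau": joint torques, N m; "eef_pos": TCP position; "tool_rot": TCP orientation; "ft_force": force on the tool from outside, world axes, zero at the start; "wrist_torque": the same for the moment, N m; "width": finger opening in m.
Only numpy, scipy, OpenCV 4.12 (cv2) and the standard library are available. Lean on these libraries where they do the work, as an engineer would, in place of code of your own. Each camera call takes 0.05 s, during which the arm holds its last target.

TASK

Slide the sled with the blue test panel over the stand's steel stage, without lifting it off, until the centre of the red-ringed spot (not a black-ringed one) lies under the needle tip. Then push the black button on top of the stand fully down, so that the needle touches the panel inside the red ring and nowhere else, and let it spring back up. Leave the sled flat and still with the red ring under the needle, and leave the other things where they stand.

Things in the scene. Friction and masses are not known exactly. Their poses are not given: they have to be found in the camera images.
- stand: Fixed bench hardness tester; its flat steel stage is 20 mm above the worktop. Origin: on the worktop straight under the needle; +x points from needle to column. Base: x -100 to +140, y -200 to +90 mm. Column, clamp and dial: x 80 to 150, y -61 to +30 mm, up to 175 mm high. Arm and quill housing (radius 22 mm round the needle): heights 74 to 136 mm.
- needle_tip (a point): The tip of the needle, pointing down, on the plunger. With the plunger up it is 44 mm above the worktop, 13.5 mm above the panel's face. It moves straight down with the plunger.
- press_pad (a point): Centre of the top face of the black push button, 44 mm in diameter, straight above the needle, 188 mm above the worktop when up. Pushed straight down from above; nothing stands higher within 85 mm of it.
- plunger (a joint): Travel of the button and needle in m: 0 up, grows downward, stop at 0.0145; the needle meets the panel at about 0.0135. A spring (about 4 N at the start, 7 N fully down) brings it back up.
- sled: Loose aluminium sled, 100 x 200 x 8 mm, about 0.35 kg, lying on the stage; origin at the centre of its underside, y along its length, z up. On it a blue panel (face 10.5 mm above the underside) and, at its -y end, an upright black grip.
- grip (a point): Point in the sled's grip fin, 38 mm above the sled's underside (58 mm above the worktop), for grasping from above: the fin is 14 mm thick along the sled's x, 32 mm long along y, stands from 8 to 58 mm above the underside (foot 30 x 40 mm up to 12 mm). Sled coordinates x 0, y -76, z 38 mm; same axes as the sled.
- red_mark (a point): Centre of the red-ringed spot on the panel's face: white disc 10 mm in diameter inside a red ring of 17 mm outer diameter. Sled coordinates x 12, y 50, z 10.5 mm; same axes as the sled. Three black-ringed spots of the same size are earlier tests.
- flask: Loose conical flask with a pale plug, 63 mm wide, 139 mm high, left of the stand; origin under its centre. Bystander.
- flask_b: Another such flask, 143 mm high, behind left of the stand; origin under its centre. Bystander.
- blue_cap_bottle: Loose small bottle with a blue cap, 56 mm wide, 104 mm high, right of the stand; origin under its centre. Bystander.
- tape: Roll of masking tape lying flat, 104 mm wide, 25 mm high, front right; origin under its centre. Bystander.

How it is judged (in metres and radians):
On the way, in this order (a step that is already met when the one before it is completed fails the run):
1. the red-ringed spot lies under the needle tip (within 5 mm), sled flat on the stage and still, plunger up (horizontal distance between needle_tip and red_mark below 0.005 m and value of joint plunger below 0.003 m and linear speed of sled below 0.01 m/s and z of red_mark in the frame of stand between 0.027 and 0.034 m and angle between red_mark's own z axis and vertical below 0.04 rad), for 0.2 s.
2. the button is pushed fully down (12.5 mm or more), so that the needle touches the panel inside the red ring (horizontal distance between needle_tip and red_mark below 0.005 m and value of joint plunger above 0.0125 m and distance between needle_tip and red_mark below 0.0055 m), for 0.05 s.
At the end, for the whole second after the job is handed in: The plunger is back up (within 3 mm), the centre of the red-ringed spot is within 5 mm, seen from above, of the needle tip, and the sled lies flat on the stage (within 4 mm of height, 0.04 rad) at rest, after the button has been pushed fully down there (all of step 1); the robot touches nothing.
It fails at once if the button is pushed down by more than 7 mm while the red-ringed spot's centre is more than 6 mm from under the needle (value of joint plunger above 0.007 m and horizontal distance between needle_tip and red_mark above 0.006 m).
It fails at once if the sled is lifted off the stage by 10 mm or tipped (z of red_mark in the frame of stand above 0.0405 m or z of grip in the frame of stand above 0.068 m or z of red_mark in the frame of stand below 0.02 m or angle between sled's own z axis and vertical above 0.15 rad).
It fails at once if a bystander (flask, bottle or tape roll) is shifted by 30 mm or knocked over (distance of any of flask, flask_b, blue_cap_bottle, tape from where it was at the start of the episode above 0.03 m or angle between any of flask, flask_b, blue_cap_bottle, tape's own z axis and vertical above 0.5 rad).
It also fails if it takes over 45 s, if anything falls off the work surface, if the arm or the gripper's body presses on something with over 40 N, if the wrist force passes 120 N, or if a joint passes its speed limit or range.

## Working session

There is one attempt and no reset: what is moved stays moved. The work goes in short steps, Python scripts to look and compute and a tool call to move; the robot and the scene stay as the last step left them, time stands still between calls to the robot, and variables do not carry over. Pictures are saved under pics/ and viewed, and the job is handed in when it is done.

Besides the shell and the picture viewer there is one more tool, called after "Request:" by a JSON object that holds its "fn" and its "kwargs", one argument or row to a line. play_rows: Moves the arm, as the interface text tells. Its arguments: {"type":"object","properties":{"rows":{"type":"array","items":{"type":"object","properties":{"tx":{"type":"number"},"ty":{"type":"number"},"tz":{"type":"number"},"wx":{"type":"number"},"wy":{"type":"number"},"wz":{"type":"number"},"grip":{"type":"number"}}}}},"required":["rows"]}

```bash
mkdir -p pics
cat > h.py <<'E'
import numpy as np,cv2,pickle
from plant import r
def grab(tag):
    o={}
    for n in("side","top"):
        c=r.read_camera(n);o[n]=c
        cv2.imwrite(f"pics/{n}_{tag}.png",cv2.cvtColor(c["frame"],cv2.COLOR_RGB2BGR))
    pickle.dump(o,open(f"{tag}.pkl","wb"));return o
def ray(c,u,v):
    K=np.array(c["K"]);k=float(c["k1"])
    n=cv2.undistortPoints(np.array([[[u,v]]],float),K,np.array([k,0,0,0.]))[0,0]
    R=np.array(c["R"]);t=np.array(c["t"]).ravel()
    return -R.T@t, R.T@np.array([n[0],n[1],1.])
def onz(c,u,v,z):
    o,d=ray(c,u,v);return o+d*(z-o[2])/d[2]
def depthpt(c,u,v):
    o,d=ray(c,u,v);return o+d*float(c["z_map"][int(round(v)),int(round(u))])
def proj(c,X):
    R=np.array(c["R"]);t=np.array(c["t"]).ravel()
    p,_=cv2.projectPoints(np.array([X],float),cv2.Rodrigues(R)[0],t,np.array(c["K"]),np.array([float(c["k1"]),0,0,0]));return p[0,0]
E
python3 - <<'E'
from h import *
o=grab("a")
for n in o: c=o[n];print(n,c["K"],c["k1"],-np.array(c["R"]).T@np.array(c["t"]).ravel(),np.array(c["R"]).round(3))
print(r.sense())
E
```

```text
side [[488.181625     0.         254.32291612]
 [  0.         488.181625   192.91241926]
 [  0.           0.           1.        ]] -0.11165513308682769 [0.25420124 1.49385515 0.85770827] [[-0.982 -0.19  -0.017]
 [-0.066  0.422 -0.904]
 [ 0.179 -0.887 -0.427]]
top [[451.76713629   0.         254.44668934]
 [  0.         451.76713629 187.3807974 ]
 [  0.           0.           1.        ]] -0.07288703706049472 [ 0.47961089 -0.05296798  1.45430027] [[ 0.02  -1.    -0.016]
 [-0.998 -0.019 -0.068]
 [ 0.068  0.017 -0.998]]
{'t': 0.1, 'joints': array([ 5.54264078e+01,  1.79878898e+01,  2.58408184e+00,  7.46901116e+01,
       -3.79235811e-04,  8.20020953e+01]), 'dq': array([-0.02921231, -0.09477079,  0.0958563 ,  0.11493721,  0.03563916,
       -0.07819705]), 'tau': array([ 1.79388564e-03, -4.81726849e+01,  2.99242920e+01,  1.27996341e-02,
       -1.72353307e-04,  6.41851841e-06]), 'eef_pos': array([0.25699268, 0.51387421, 0.2304885 ]), 'tool_rot': array([ 172.23344725,   89.90607968, -124.3422399 ]), 'ft_force': array([-0.20130122,  0.05253795, -0.02547247]), 'wrist_torque': array([-0.00793752, -0.01161217, -0.0209927 ]), 'width': 0.08508902525185992}
```

View pics/side_a.png

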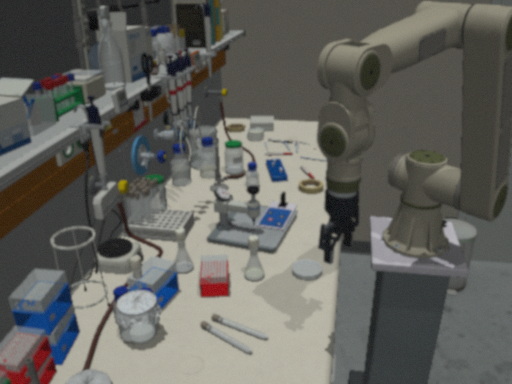

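View pics/top_a.png

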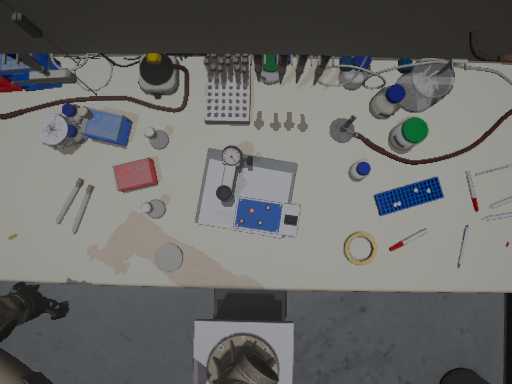

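The top view shows the stand at about (247,193), button (224,193), and sled with blue panel at (267,217). I'll enlarge both views.

Run:
```python
import cv2
a=cv2.imread("pics/top_a.png")[140:245,190:310];cv2.imwrite("pics/top_a_z.png",cv2.resize(a,None,fx=5.5,fy=5.5,interpolation=cv2.INTER_CUBIC))
a=cv2.imread("pics/side_a.png")[160:260,200:310];cv2.imwrite("pics/side_a_z.png",cv2.resize(a,None,fx=6,fy=6,interpolation=cv2.INTER_CUBIC))
```

```text
(no output)
```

View pics/top_a_z.png

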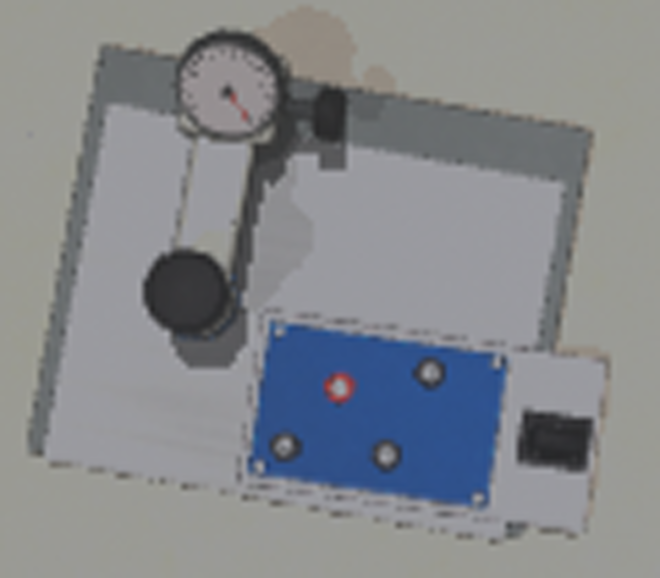

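View pics/side_a_z.png

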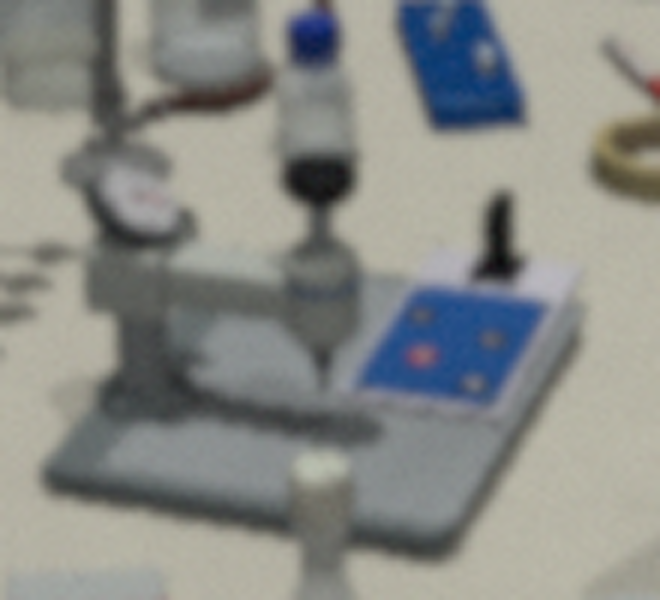

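The top zoom shows the red ring at (339,387), the button at (186,292), and the fin at (555,440). The side zoom shows the needle tip near (325,385) and the red ring at (423,353). Measuring next.

```bash
cat > m.py <<'E'
from h import *
import sys
def redpix(c,box):
    f=c["frame"].astype(int);m=(f[...,0]-np.maximum(f[...,1],f[...,2])>25)
    q=np.zeros_like(m);u0,u1,v0,v1=box;q[v0:v1,u0:u1]=m[v0:v1,u0:u1]
    v,u=np.nonzero(q);w=(f[...,0]-np.maximum(f[...,1],f[...,2]))[q]
    return (u*w).sum()/w.sum(),(v*w).sum()/w.sum(),len(u)
def blue(c,box):
    f=c["frame"].astype(int);m=((f[...,2]-f[...,0])>50)
    q=np.zeros(m.shape,np.uint8);u0,u1,v0,v1=box;q[v0:v1,u0:u1]=m[v0:v1,u0:u1]
    cs,_=cv2.findContours(q,cv2.RETR_EXTERNAL,cv2.CHAIN_APPROX_NONE)
    return max(cs,key=cv2.contourArea)[:,0,:]
def rect(c,cnt,z):
    p=np.array([onz(c,u,v,z)[:2] for u,v in cnt]).astype(np.float32)
    (cx,cy),(w,h),a=cv2.minAreaRect(p*1000);return (cx,cy),(w,h),a
E
python3 - <<'E'
from m import *
o=pickle.load(open("a.pkl","rb"));T=o["top"];S=o["side"]
u,v,n=redpix(T,(230,290,190,240));print("red top",u,v,n,onz(T,u,v,.0305))
u,v,n=redpix(S,(255,295,205,235));print("red side",u,v,n,onz(S,u,v,.0305))
b=blue(T,(230,290,190,240));print("panel",rect(T,b,.0305))
# button
f=T["frame"].astype(int).sum(2);m=(f<150).astype(np.uint8);m[:180]=0;m[207:]=0;m[:,:212]=0;m[:,236:]=0
cs,_=cv2.findContours(m,0,1);c=max(cs,key=cv2.contourArea)[:,0,:];print(cv2.minEnclosingCircle(c),cv2.contourArea(c))
z=T["z_map"];uu=(186.5/5.5-.5+190);vv=292.5/5.5-.5+140;print(uu,vv,onz(T,uu,vv,.188),depthpt(T,uu,vv))
# button pts by depth
P=[]
for vv in range(175,212):
  for uu in range(205,242):
    p=depthpt(T,uu,vv)
    if .178<p[2]<.198:P.append(p)
P=np.array(P);print("btn depth",len(P),P.mean(0),P.min(0),P.max(0))
zp=lambda x,y:((x+.5)/5.5-.5+190,(y+.5)/5.5-.5+140)
for nm,x,y,h in[("baseTL",102,44,.02),("baseTR",592,128,.02),("baseBL",30,457,.02),("sledTR",608,355,.028),("sledBR",585,538,.028),("sledTL",265,312,.028),("sledBL",240,482,.028),("fin",562,440,.078)]:
  print(nm,onz(T,*zp(x,y),h))
s=lambda x,y:((x+.5)/6-.5+200,(y+.5)/6-.5+160)
print("needle side at z.044",onz(S,*s(325,388),.044))
for k in("btn",): print(onz(S,*s(319,160),.188))
E
```

```text
red top 251.15560640732267 209.96681922196797 13 [ 0.50472213 -0.01983164  0.0305    ]
red side nan nan 0 [nan nan nan]
panel ((489.5992126464844, -42.549232482910156), (137.14419555664062, 86.99427795410156), 82.74899291992188)
((223.7708282470703, 192.3958282470703), 7.254474639892578) 4.5
223.4090909090909 192.6818181818182 [0.5489168  0.05552334 0.188     ] [0.54873867 0.05524451 0.19125448]
btn depth 187 [0.54883289 0.05547947 0.18767073] [0.52849189 0.0342977  0.17859489] [0.57127404 0.07699086 0.19448902]
baseTL [0.70212525 0.12271502 0.02      ]
baseTR [ 0.65796554 -0.16356358  0.02      ]
baseBL [0.46089751 0.15789888 0.02      ]
sledTR [ 0.52616275 -0.17390679  0.028     ]
sledBR [ 0.42137753 -0.16227839  0.028     ]
sledTL [0.54704045 0.02344706 0.028     ]
sledBL [0.44929417 0.03559445 0.028     ]
fin [ 0.47709422 -0.14492924  0.078     ]
needle side at z.044 [0.54931645 0.05158364 0.044     ]
[0.54995754 0.05250184 0.188     ]m.py:7: RuntimeWarning: invalid value encountered in scalar divide
  return (u*w).sum()/w.sum(),(v*w).sum()/w.sum(),len(u)
```

```bash
cat > mv.py <<'E'
from h import *
from scipy.spatial.transform import Rotation as Ro
def cur():
    s=r.sense();return np.array(s["eef_pos"]),Ro.from_euler("xyz",s["tool_rot"],degrees=True).as_matrix(),s
def down(yaw,flip=1):
    a=np.radians(yaw);X=np.array([np.cos(a),np.sin(a),0])*flip;Y=np.array([-np.sin(a),np.cos(a),0])*flip
    return np.stack([[0,0,-1],Y,X],1)
def rel(p,Rt):
    p0,R0,s=cur();return R0.T@(np.array(p)-p0),Ro.from_matrix(R0.T@Rt).as_rotvec(degrees=True)
E
python3 - <<'E'
from mv import *
p,R,s=cur();print(p,R.round(3))
for f in(1,-1):print(rel([.4765,-.144,.12],down(-7.3,f)))
o=pickle.load(open("a.pkl","rb"));T=o["top"];S=o["side"]
s=lambda x,y:((x+.5)/6-.5+200,(y+.5)/6-.5+160)
print("red side",onz(S,*s(423,353),.0305),"proj of top est",proj(S,[.5047,-.0198,.0305]),s(423,353),proj(S,[.549,.055,.044]),s(325,388))
print("fin side",onz(S,*s(500,198),.078))
f=T["frame"];
P=np.array([depthpt(T,u,v) for v in range(205,235) for u in range(275,305)]);Q=P[(P[:,2]>.06)&(P[:,2]<.095)];print("fin depth",len(Q),Q.mean(0),Q.min(0),Q.max(0))
E
```

```text
[0.25699268 0.51387421 0.2304885 ] [[-0.001 -0.894  0.447]
 [-0.001  0.447  0.894]
 [-1.     0.    -0.002]]
(array([ 0.11117578, -0.49065916, -0.48998284]), array([ 7.07242962e+01, -8.87648683e-02,  4.63964796e-02]))
(array([ 0.11117578, -0.49065916, -0.48998284]), array([-1.09275659e+02, -5.08740030e-02, -9.73311815e-02]))
red side [ 0.50478756 -0.02388262  0.0305    ] proj of top est [269.92267042 218.95443902] (270.0833333333333, 218.41666666666666) [253.65042456 224.73308878] (253.75, 224.25)
fin side [ 0.4758848  -0.14548831  0.078     ]
fin depth 49 [ 0.47632034 -0.14363911  0.07718016] [ 0.46958945 -0.15819006  0.0644513 ] [ 0.48475829 -0.12776491  0.08599041]
```

Request:
{"fn": "play_rows", "kwargs": {
  "rows": [
    {"tx": 0.0,"ty": -0.041,"tz": -0.041,"wx": 5.9,"grip": 0.085},
    {"tx": 0.0,"ty": -0.082,"tz": -0.082,"wx": 11.8,"grip": 0.085},
    {"tx": 0.0,"ty": -0.123,"tz": -0.1225,"wx": 17.7,"grip": 0.085},
    {"tx": 0.0,"ty": -0.164,"tz": -0.163,"wx": 23.6,"grip": 0.085},
    {"tx": 0.0,"ty": -0.205,"tz": -0.204,"wx": 29.5,"grip": 0.085},
    {"tx": 0.0,"ty": -0.245,"tz": -0.245,"wx": 35.4,"grip": 0.08},
    {"tx": 0.0,"ty": -0.286,"tz": -0.286,"wx": 41.3,"grip": 0.07},
    {"tx": 0.01,"ty": -0.327,"tz": -0.327,"wx": 47.2,"grip": 0.06},
    {"tx": 0.02,"ty": -0.368,"tz": -0.368,"wx": 53.1,"grip": 0.06},
    {"tx": 0.04,"ty": -0.409,"tz": -0.408,"wx": 59,"grip": 0.06},
    {"tx": 0.05,"ty": -0.45,"tz": -0.449,"wx": 65,"grip": 0.06},
    {"tx": 0.06,"ty": -0.4907,"tz": -0.49,"wx": 70.7,"grip": 0.06}
  ]
}}

```text
$.rows[0]: bad value
```

Run:
```python
from mv import *
print(cur()[0],r.sense()["width"],r.sense()["ft_force"]);print(rel([.4765,-.144,.041],down(-7.3)))
```

```text
[0.25699268 0.51387421 0.2304885 ] 0.08508902525185992 [-0.20130122  0.05253795 -0.02547247]
(array([ 0.19017568, -0.49067666, -0.48985453]), array([ 7.07242962e+01, -8.87648683e-02,  4.63964796e-02]))
```

Request:
{"fn": "play_rows", "kwargs": {
  "rows": [
    {"tx": 0.0,"ty": -0.041,"tz": -0.041,"wx": 5.9,"wy": 0,"wz": 0,"grip": 0.085},
    {"tx": 0.0,"ty": -0.082,"tz": -0.082,"wx": 11.8,"wy": 0,"wz": 0,"grip": 0.085},
    {"tx": 0.0,"ty": -0.123,"tz": -0.1225,"wx": 17.7,"wy": 0,"wz": 0,"grip": 0.085},
    {"tx": 0.0,"ty": -0.164,"tz": -0.163,"wx": 23.6,"wy": 0,"wz": 0,"grip": 0.085},
    {"tx": 0.0,"ty": -0.205,"tz": -0.204,"wx": 29.5,"wy": 0,"wz": 0,"grip": 0.085},
    {"tx": 0.0,"ty": -0.245,"tz": -0.245,"wx": 35.4,"wy": 0,"wz": 0,"grip": 0.08},
    {"tx": 0.0,"ty": -0.286,"tz": -0.286,"wx": 41.3,"wy": 0,"wz": 0,"grip": 0.07},
    {"tx": 0.01,"ty": -0.327,"tz": -0.327,"wx": 47.2,"wy": 0,"wz": 0,"grip": 0.06},
    {"tx": 0.02,"ty": -0.368,"tz": -0.368,"wx": 53.1,"wy": 0,"wz": 0,"grip": 0.06},
    {"tx": 0.04,"ty": -0.409,"tz": -0.408,"wx": 59,"wy": 0,"wz": 0,"grip": 0.06},
    {"tx": 0.05,"ty": -0.45,"tz": -0.449,"wx": 65,"wy": 0,"wz": 0,"grip": 0.06},
    {"tx": 0.06,"ty": -0.4907,"tz": -0.49,"wx": 70.7,"wy": 0,"wz": 0,"grip": 0.06}
  ]
}}

```text
t: 1.6
eef_pos: [0.4769, -0.1453, 0.1706]
tool_rot: [126.9, 90.0, 119.4]
ft_force: [1.7, 0.3, -0.0]
width: 0.0601
```

Run:
```python
from mv import *
print(cur()[0],r.sense()["width"],r.sense()["ft_force"]);print(rel([.4765,-.144,.041],down(-7.3)))
```

```text
[ 0.47693734 -0.14531271  0.17057884] 0.060068294839731966 [ 1.73807734  0.25491497 -0.04669467]
(array([ 0.12957967,  0.00117963, -0.00055595]), array([-0.1857028 , -0.02148043, -0.02874177]))
```

Request:
{"fn": "play_rows", "kwargs": {
  "rows": [
    {"tx": 0.03,"ty": 0.001,"tz": -0.0005,"wx": 0,"wy": 0,"wz": 0,"grip": 0.06},
    {"tx": 0.06,"ty": 0.001,"tz": -0.0005,"wx": 0,"wy": 0,"wz": 0,"grip": 0.06},
    {"tx": 0.09,"ty": 0.001,"tz": -0.0005,"wx": 0,"wy": 0,"wz": 0,"grip": 0.06},
    {"tx": 0.112,"ty": 0.001,"tz": -0.0005,"wx": 0,"wy": 0,"wz": 0,"grip": 0.06},
    {"tx": 0.124,"ty": 0.001,"tz": -0.0005,"wx": 0,"wy": 0,"wz": 0,"grip": 0.06},
    {"tx": 0.129,"ty": 0.001,"tz": -0.0005,"wx": 0,"wy": 0,"wz": 0,"grip": 0.06},
    {"tx": 0.129,"ty": 0.001,"tz": -0.0005,"wx": 0,"wy": 0,"wz": 0,"grip": 0.04},
    {"tx": 0.129,"ty": 0.001,"tz": -0.0005,"wx": 0,"wy": 0,"wz": 0,"grip": 0.025}
  ]
}}

```text
t: 2.6
eef_pos: [0.4772, -0.1427, 0.0431]
tool_rot: [-15.4, 89.9, -22.7]
ft_force: [-0.4, -0.2, 0.3]
width: 0.0258
```

Run:
```python
from mv import *
o=grab("b")
s=r.sense();print(s["t"],cur()[0],s["width"],s["ft_force"]);print(rel([.4765,-.144,.041],down(-7.3)))
a=cv2.imread("pics/side_b.png")[160:260,200:310];b=cv2.imread("pics/top_b.png")[140:245,190:310]
cv2.imwrite("pics/b_z.png",np.hstack([cv2.resize(a,(390,355),interpolation=2),cv2.resize(b,(405,355),interpolation=2)]))
```

```text
2.7 [ 0.47712204 -0.14263496  0.04303353] 0.024969391989277133 [-0.46467577  0.97743457  0.09773214]
(array([ 0.00203343, -0.001432  , -0.00044724]), array([0.03181634, 0.08163436, 0.02165892]))
```

View pics/b_z.png

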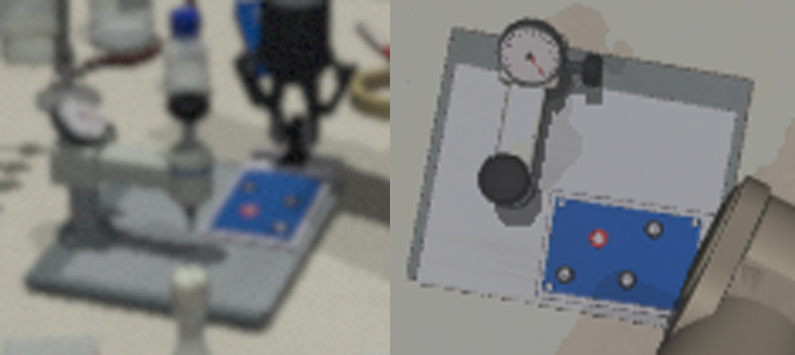

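The fingers straddle the fin at about (295,145) and the sled hasn't moved; closing.

Request:
{"fn": "play_rows", "kwargs": {
  "rows": [
    {"tx": 0.001,"ty": -0.001,"tz": -0.0005,"wx": 0,"wy": 0,"wz": 0,"grip": 0.016},
    {"tx": 0.001,"ty": -0.001,"tz": -0.0005,"wx": 0,"wy": 0,"wz": 0,"grip": 0.008},
    {"tx": 0.001,"ty": -0.001,"tz": -0.0005,"wx": 0,"wy": 0,"wz": 0,"grip": 0.004},
    {"tx": 0.001,"ty": -0.001,"tz": -0.0005,"wx": 0,"wy": 0,"wz": 0,"grip": 0.004}
  ]
}}

```text
t: 3.2
eef_pos: [0.4763, -0.1436, 0.0417]
tool_rot: [-32.3, 89.9, -39.6]
ft_force: [-0.4, -1.5, 4.8]
width: 0.0134
```

Run:
```python
from mv import *
from m import redpix
o=grab("c");T=o["top"];p,R,s=cur()
print(s["t"],p,s["width"],s["ft_force"],R.round(3))
u,v,n=redpix(T,(230,275,195,225));q=onz(T,u,v,.0305);print(u,v,n,q)
d=np.array([.549,.0552,q[2]])-q;print(d,R.T@d)
```

```text
3.3 [ 0.47628075 -0.1436537   0.04172018] 0.013310668136619176 [ 0.07562423 -1.11865757  4.9551314 ] [[ 0.001  0.127  0.992]
 [-0.001  0.992 -0.127]
 [-1.    -0.001  0.001]]
251.1292775665399 209.94296577946767 13 [ 0.50479553 -0.01974716  0.0305    ]
[0.04420447 0.07494716 0.        ] [-1.46729371e-05  7.99436870e-02  3.43528488e-02]
```

Request:
{"fn": "play_rows", "kwargs": {
  "rows": [
    {"tx": 0,"ty": 0.004,"tz": 0.002,"wx": 0,"wy": 0,"wz": 0,"grip": 0.004},
    {"tx": 0,"ty": 0.012,"tz": 0.005,"wx": 0,"wy": 0,"wz": 0,"grip": 0.004},
    {"tx": 0,"ty": 0.021,"tz": 0.009,"wx": 0,"wy": 0,"wz": 0,"grip": 0.004},
    {"tx": 0,"ty": 0.03,"tz": 0.013,"wx": 0,"wy": 0,"wz": 0,"grip": 0.004},
    {"tx": 0,"ty": 0.039,"tz": 0.017,"wx": 0,"wy": 0,"wz": 0,"grip": 0.004},
    {"tx": 0,"ty": 0.048,"tz": 0.021,"wx": 0,"wy": 0,"wz": 0,"grip": 0.004},
    {"tx": 0,"ty": 0.057,"tz": 0.025,"wx": 0,"wy": 0,"wz": 0,"grip": 0.004},
    {"tx": 0,"ty": 0.065,"tz": 0.028,"wx": 0,"wy": 0,"wz": 0,"grip": 0.004},
    {"tx": 0,"ty": 0.072,"tz": 0.031,"wx": 0,"wy": 0,"wz": 0,"grip": 0.004},
    {"tx": 0,"ty": 0.077,"tz": 0.033,"wx": 0,"wy": 0,"wz": 0,"grip": 0.004},
    {"tx": 0,"ty": 0.08,"tz": 0.0343,"wx": 0,"wy": 0,"wz": 0,"grip": 0.004},
    {"tx": 0,"ty": 0.08,"tz": 0.0343,"wx": 0,"wy": 0,"wz": 0,"grip": 0.004}
  ]
}}

```text
t: 4.8
eef_pos: [0.5202, -0.0689, 0.0417]
tool_rot: [-79.5, 89.9, -86.7]
ft_force: [-1.8, -2.8, 6.5]
width: 0.0133
```

Run:
```python
from mv import *
o=grab("d");p,R,s=cur()
print(s["t"],p,p-[.47628,-.14365,.04172],s["width"],s["ft_force"],R.round(3))
a=cv2.imread("pics/side_d.png")[190:245,220:300];cv2.imwrite("pics/d_s.png",cv2.resize(a,None,fx=9,fy=9,interpolation=2))
b=cv2.imread("pics/top_d.png")[140:245,190:310];cv2.imwrite("pics/d_t.png",cv2.resize(b,None,fx=5.5,fy=5.5,interpolation=2))
```

```text
4.9 [ 0.5201735  -0.06893298  0.04171787] [ 4.38934992e-02  7.47170152e-02 -2.13000738e-06] 0.013417861860319019 [-1.3032948  -2.52321653  5.80855635] [[ 0.     0.127  0.992]
 [-0.001  0.992 -0.127]
 [-1.    -0.001  0.   ]]
```

View pics/d_s.png

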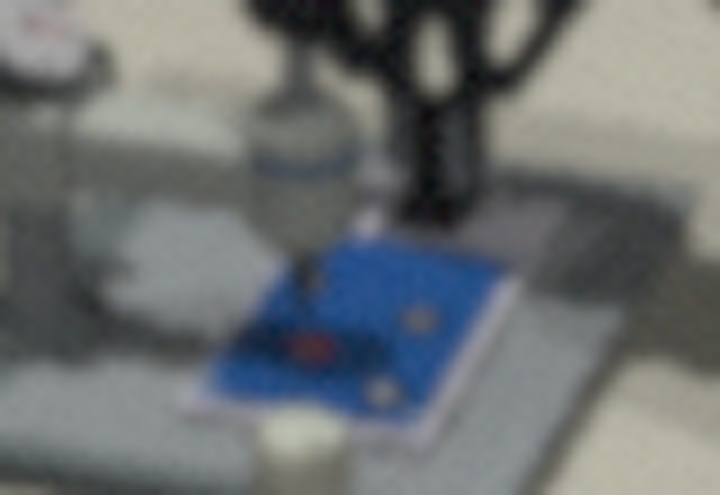

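View pics/d_t.png

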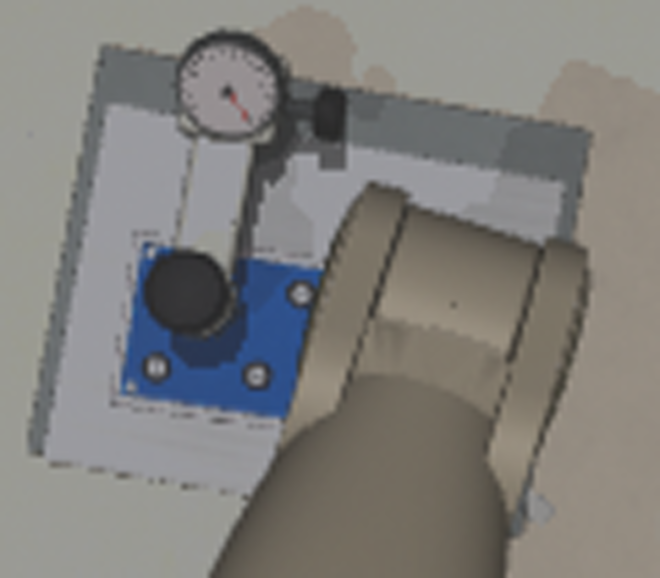

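Side view: red ring at (313,347), needle tip at about (306,305) just above it. Top view: all three black marks shifted by about (-129,-79) zoom pixels. I'll compare with the needle's expected position.

Run:
```python
from mv import *
o=pickle.load(open("d.pkl","rb"));a=pickle.load(open("a.pkl","rb"));T=o["top"];S=o["side"]
f=lambda x,y:((x+.5)/5.5-.5+190,(y+.5)/5.5-.5+140)
D=[onz(T,*f(*n),.0305)-onz(T,*f(*m),.0305) for m,n in[((284,446),(155,368)),((386,455),(256,375)),((430,372),(301,293))]]
print(np.array(D)[:,:2]);red=np.array([.5047,-.0198])+np.mean(D,0)[:2];print("red by marks",red,red-[.549,.0552])
g=lambda p:((p-[220,190]+.5)*9-.5)
tip=np.array([.549,.0552,.044]);print("tip exp",g(proj(S,tip)),"red exp under",g(proj(S,[.549,.0552,.0305])),"+5mm x",g(proj(S,[.554,.0552,.0305])),"+5mm y",g(proj(S,[.549,.0602,.0305])))
h=lambda x,y:((x+.5)/9-.5+220,(y+.5)/9-.5+190)
fr=S["frame"].astype(int)[190:245,220:300];w=fr[...,0]-fr[...,2];
sub=w[33:44,28:42];print(sub)
print(fr.sum(2)[14:36,28:42])
```

```text
[[0.04311147 0.07504974]
 [0.04421616 0.07538229]
 [0.04386547 0.07485975]]
red by marks [0.54843104 0.05529726] [-5.68964964e-04  9.72603591e-05]
tip exp [306.75359771 316.84904462] red exp under [307.37130694 347.72122934] +5mm x [294.56069759 346.69055643] +5mm y [304.86940944 354.07737917]
[[ -25  -49  -77  -78  -69  -55  -59  -76  -94 -102  -98 -100  -98  -98]
 [ -36  -59  -76  -77  -74  -62  -74  -85  -92  -98 -103  -97 -100 -100]
 [ -38  -58  -64  -75  -76  -69  -67  -80  -91  -97  -95  -93  -96  -95]
 [ -39  -45  -61  -52  -54  -49  -49  -51  -63  -78  -81  -79  -86  -86]
 [ -35  -37  -42  -33  -20  -11   -9   -7  -24  -46  -65  -62  -62  -76]
 [ -45  -46  -37  -28   -8    7   15   14    0  -32  -47  -60  -59  -55]
 [ -62  -56  -57  -42  -22   -6    3    2  -10  -36  -46  -58  -54  -56]
 [ -80  -77  -69  -57  -51  -34  -25  -25  -36  -46  -51  -54  -55  -54]
 [ -91  -85  -81  -80  -70  -66  -55  -55  -71  -63  -70  -62  -54  -49]
 [ -96  -90  -94  -88  -85  -81  -80  -82  -77  -81  -80  -76  -54  -37]
 [ -81  -86  -87  -81  -77  -76  -79  -83  -85  -91  -89  -81  -49  -23]]
[
[... 597 characters left out ...]
8 279 277 284 295 289 291 282 265 277 342 403 410]
 [310 288 277 283 291 287 285 279 287 263 293 350 414 402]
 [361 320 292 277 272 282 274 273 271 277 288 321 361 344]
 [399 363 325 284 255 248 250 257 258 259 260 294 298 284]
 [425 405 367 320 248 210 200 223 244 251 256 254 267 256]
 [438 438 398 328 241 171 182 209 248 255 260 258 250 255]
 [422 421 387 309 210 160 181 223 236 237 251 252 260 259]
 [406 391 336 266 202 152 197 235 234 253 254 255 257 267]
 [386 331 282 233 196 184 198 236 254 238 255 261 263 265]
 [352 293 235 227 205 176 206 238 247 250 262 260 253 258]
 [304 248 216 223 201 194 189 236 258 254 242 257 253 251]
 [229 190 187 178 178 188 194 210 222 224 238 246 232 252]]
```

Run:
```python
from mv import *
np.set_printoptions(linewidth=180)
for k,box in(("a",(262,280,211,227)),("d",(244,266,222,236))):
    S=pickle.load(open(k+".pkl","rb"))["side"];f=S["frame"].astype(float);u0,u1,v0,v1=box
    q=f[...,0]/(f.sum(2));s=q[v0:v1,u0:u1]
    print(k);print((s*100).round().astype(int))
    for th in(.26,.28,.3,.32):
        m=np.clip(s-th,0,None);n,l,st,ce=cv2.connectedComponentsWithStats((m>0).astype(np.uint8))
        pk=np.unravel_index(np.argmax(cv2.GaussianBlur(s,(3,3),0)),s.shape);i=l[pk];mm=np.where(l==i,m,0)
        yy,xx=np.mgrid[v0:v1,u0:u1];u=(mm*xx).sum()/mm.sum();v=(mm*yy).sum()/mm.sum();print(th,u,v,onz(S,u,v,.0305)[:2])
    print(f.sum(2)[214:232,248:262].astype(int))
```

```text
a
[[32 33 33 32 30 27 24 26 25 22 18 14 13 16 11 14 15 15]
 [32 32 32 30 28 24 25 28 29 26 20 15 15 15 15 15 15 12]
 [32 32 31 28 24 19 21 25 26 24 18 16 13 15 14 15 14 12]
 [32 32 30 26 20 17 19 19 20 18 15 15 15 14 14 13 14 16]
 [32 31 28 22 18 14 15 14 15 16 13 15 16 14 14 14 15 17]
 [31 29 24 19 15 16 17 19 18 19 18 14 16 14 15 15 16 20]
 [30 26 20 15 15 18 24 28 29 28 24 18 15 15 14 14 15 16]
 [27 22 17 14 18 24 32 36 36 35 31 22 17 15 13 16 15 15]
 [24 18 16 14 18 26 36 39 39 37 33 23 16 13 15 15 14 13]
 [21 17 17 16 17 23 31 36 36 33 28 20 16 13 14 15 15 15]
 [17 14 16 14 16 18 22 26 26 24 20 16 12 14 16 14 17 16]
 [17 15 15 14 15 16 16 17 17 17 16 15 16 16 18 22 24 25]
 [19 19 18 17 17 16 16 16 16 15 13 14 15 16 21 27 30 30]
 [27 26 24 24 22 21 19 19 18 18 17 16 16 15 21 28 30 31]
 [32 31 30 29 29 29 28 27 26 24 23 22 22 21 22 25 26 27]
 [33 33 32 32 32 32 31 31 31 30 29 29 29 28 28 27 26 25]]
0.26 269.8261832475546 218.8621372104847 [ 0.50515176 -0.0204295 ]
0.28 269.76643490415864 218.9214807739343 [ 0.50528991 -0.01995599]
0.3 269.7261613797847 218.94624806052715 [ 0.50540
[... 2744 characters left out ...]
1 387 309 210 160 181 223 236 237 251 252 260 259]
 [406 391 336 266 202 152 197 235 234 253 254 255 257 267]
 [386 331 282 233 196 184 198 236 254 238 255 261 263 265]
 [352 293 235 227 205 176 206 238 247 250 262 260 253 258]
 [304 248 216 223 201 194 189 236 258 254 242 257 253 251]
 [229 190 187 178 178 188 194 210 222 224 238 246 232 252]
 [164 151 123 153 155 185 182 191 195 198 201 205 206 222]
 [134 135 120 137 156 166 178 169 177 169 156 166 178 166]
 [127 119 122 122 150 165 164 173 156 166 153 150 148 157]
 [160 155 127 135 156 172 167 166 169 151 156 144 148 159]
 [204 192 171 171 171 163 165 158 158 155 162 148 154 172]
 [237 236 222 204 204 184 177 172 155 171 165 176 185 202]]
```

Side view puts the red ring about 2.4 mm short in x; top view says 0.6 mm. I'll split the difference with +1.5 mm, let it settle, release and retract.

Request:
{"fn": "play_rows", "kwargs": {
  "rows": [
    {"tx": 0,"ty": 0,"tz": 0.0017,"wx": 0,"wy": 0,"wz": 0,"grip": 0.004},
    {"tx": 0,"ty": 0,"tz": 0.0017,"wx": 0,"wy": 0,"wz": 0,"grip": 0.004},
    {"tx": 0,"ty": 0,"tz": 0.0017,"wx": 0,"wy": 0,"wz": 0,"grip": 0.004},
    {"tx": 0,"ty": 0,"tz": 0.0017,"wx": 0,"wy": 0,"wz": 0,"grip": 0.02},
    {"tx": 0,"ty": 0,"tz": 0.0017,"wx": 0,"wy": 0,"wz": 0,"grip": 0.04},
    {"tx": 0,"ty": 0,"tz": 0.0017,"wx": 0,"wy": 0,"wz": 0,"grip": 0.05},
    {"tx": 0,"ty": 0,"tz": 0.0017,"wx": 0,"wy": 0,"wz": 0,"grip": 0.05},
    {"tx": -0.02,"ty": 0,"tz": 0.0017,"wx": 0,"wy": 0,"wz": 0,"grip": 0.05},
    {"tx": -0.06,"ty": 0,"tz": 0.0017,"wx": 0,"wy": 0,"wz": 0,"grip": 0.05},
    {"tx": -0.11,"ty": 0,"tz": 0.0017,"wx": 0,"wy": 0,"wz": 0,"grip": 0.05},
    {"tx": -0.16,"ty": 0,"tz": 0.0017,"wx": 0,"wy": 0,"wz": 0,"grip": 0.03},
    {"tx": -0.21,"ty": 0,"tz": 0.0017,"wx": 0,"wy": 0,"wz": 0,"grip": 0.01}
  ]
}}

```text
t: 6.4
eef_pos: [0.5216, -0.0684, 0.2529]
tool_rot: [40.1, 90.0, 32.8]
ft_force: [1.1, -0.0, -0.1]
width: 0.0143
```

Request:
{"fn": "play_rows", "kwargs": {
  "rows": [
    {"tx": 0,"ty": -0.05,"tz": 0,"wx": 0,"wy": 0,"wz": 0,"grip": 0},
    {"tx": 0,"ty": -0.1,"tz": 0,"wx": 0,"wy": 0,"wz": 0,"grip": 0},
    {"tx": 0,"ty": -0.12,"tz": 0,"wx": 0,"wy": 0,"wz": 0,"grip": 0}
  ]
}}

```text
t: 6.78
eef_pos: [0.5063, -0.1896, 0.2512]
tool_rot: [-29.4, 90.0, -36.8]
ft_force: [-0.8, 0.1, 0.5]
width: -0.0002
```

Run:
```python
from mv import *
o=grab("e");p,R,s=cur()
print(s["t"],p,s["width"],s["ft_force"],R.round(3))
S=o["side"];f=S["frame"].astype(float);u0,u1,v0,v1=(244,266,222,236)
sm=(f[...,0]/f.sum(2))[v0:v1,u0:u1]
for th in(.28,.3,.32):
    m=np.clip(sm-th,0,None);n,l,st,ce=cv2.connectedComponentsWithStats((m>0).astype(np.uint8))
    pk=np.unravel_index(np.argmax(np.where((np.indices(sm.shape)[1]>5)&(np.indices(sm.shape)[1]<15),cv2.GaussianBlur(sm,(3,3),0),0)),sm.shape);mm=np.where(l==l[pk],m,0)
    yy,xx=np.mgrid[v0:v1,u0:u1];u=(mm*xx).sum()/mm.sum();v=(mm*yy).sum()/mm.sum();print(th,u,v,onz(S,u,v,.0305)[:2])
print(f.sum(2)[216:228,248:262].astype(int))
b=cv2.imread("pics/top_e.png")[140:245,190:310];cv2.imwrite("pics/e_t.png",cv2.resize(b,None,fx=5.5,fy=5.5,interpolation=2))
a=cv2.imread("pics/side_e.png")[190:245,220:300];cv2.imwrite("pics/e_s.png",cv2.resize(a,None,fx=9,fy=9,interpolation=2))
```

```text
6.875 [ 0.50628047 -0.18920474  0.25091412] 4.6895855106948165e-05 [0.75278989 0.23965752 0.47999464] [[-0.     0.13   0.992]
 [ 0.     0.992 -0.13 ]
 [-1.     0.    -0.   ]]
0.28 254.2895273984142 228.15802687158782 [0.54706507 0.05464956]
0.3 254.35988560664856 228.1515594357671 [0.54683423 0.05456612]
0.32 254.4690199431579 228.19009504942088 [0.54641156 0.05477097]
[[356 313 281 281 274 268 267 270 267 261 275 337 393 417]
 [398 365 312 272 247 239 243 246 258 259 276 293 324 329]
 [422 392 358 290 226 199 199 214 246 252 249 266 267 272]
 [429 421 384 308 221 168 187 217 240 247 251 260 257 246]
 [428 418 372 293 207 151 180 219 231 245 253 254 245 255]
 [407 378 332 264 188 164 191 223 235 235 257 259 257 256]
 [384 336 276 233 189 149 193 238 245 246 256 258 263 260]
 [340 291 246 204 203 167 197 247 249 251 250 256 247 255]
 [306 246 208 215 201 188 200 229 243 243 241 253 258 255]
 [222 183 173 186 172 185 198 206 216 235 227 232 238 238]
 [159 130 152 158 175 178 172 191 197 200 198 191 194 204]
 [138 120 133 128 157 174 177 172 169 172 166 168 166 185]]
```

View pics/e_t.png

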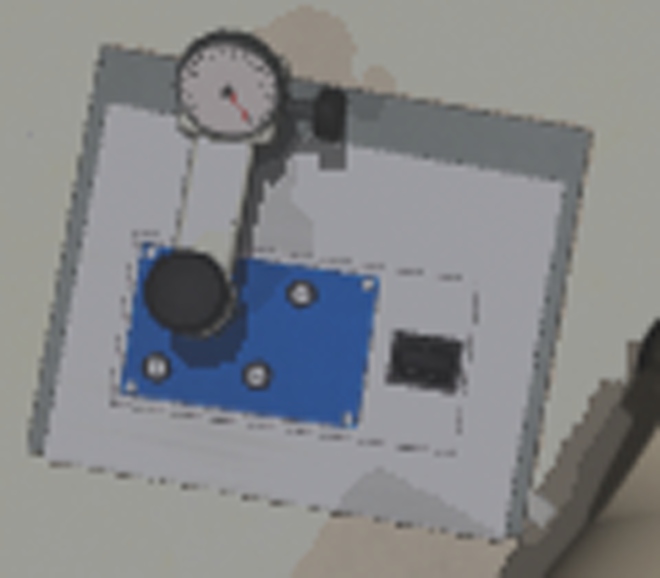

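View pics/e_s.png

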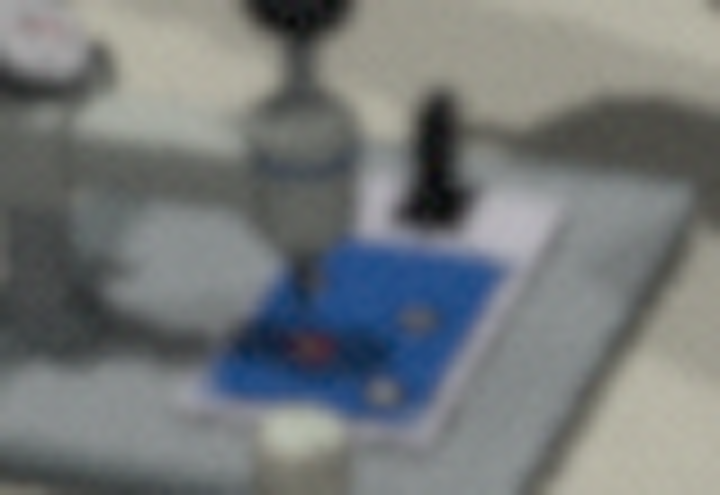

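Top: marks still at about (155,367), (257,376), (301,293), so the 1.5 mm nudge seems lost on release. Side: red at (312,347), needle at (304,300). I'll quantify with a rigid fit of the marks.

```bash
cat > marks.py <<'E'
from mv import *
def marks(c,seeds):
    f=c["frame"].astype(float);q=(f[...,0]/f.sum(2));out=[]
    for u,v in seeds:   # blob of non-blue within radius 4.5
        for _ in range(6):
            yy,xx=np.mgrid[int(v)-7:int(v)+9,int(u)-7:int(u)+9]
            w=np.clip(q[yy,xx]-.2,0,.1)*(np.hypot(xx-u,yy-v)<4.5)
            u,v=(w*xx).sum()/w.sum(),(w*yy).sum()/w.sum()
        out.append(onz(c,u,v,.0305)[:2])
    return np.array(out)
z=lambda x,y:((x+.5)/5.5-.5+190,(y+.5)/5.5-.5+140)
def fit(A,B):
    a=A.mean(0);b=B.mean(0);H=(A-a).T@(B-b);U,S,V=np.linalg.svd(H);R=V.T@U.T;return R,b-R@a
E
python3 - <<'E'
from marks import *
A=marks(pickle.load(open("a.pkl","rb"))["top"],[z(284,446),z(386,455),z(430,372),z(339,387)])
ne=[z(155,368),z(256,375),z(301,293)]
for k in "de":
    B=marks(pickle.load(open(k+".pkl","rb"))["top"],ne)
    R,t=fit(A[:3],B);print(k,(B-A[:3]).round(5).tolist(),"red",R@A[3]+t,np.degrees(np.arctan2(R[1,0],R[0,0])))
print(A)
# check fin by depth
T=pickle.load(open("e.pkl","rb"))["top"]
P=np.array([depthpt(T,u,v) for v in range(195,215) for u in range(255,280)]);Q=P[(P[:,2]>.06)&(P[:,2]<.095)];print("fin",len(Q),Q.mean(0))
# button centre
for k in "ae":
  T=pickle.load(open(k+".pkl","rb"))["top"];f=T["frame"].astype(int).sum(2)
  yy,xx=np.mgrid[180:206,211:237];w=(f[180:206,211:237]<170)
  n,l,st,ce=cv2.connectedComponentsWithStats(w.astype(np.uint8));i=1+np.argmax(st[1:,4]);print(k,st[i],ce[i]+[211,180],onz(T,*(ce[i]+[211,180]),.188))
E
```

```text
d [[0.04384, 0.07489], [0.0438, 0.07514], [0.04093, 0.06537]] red [0.54860159 0.04974571] -4.371137016271722
e [[0.04389, 0.07489], [0.04388, 0.07508], [0.04382, 0.07484]] red [0.54847156 0.05449926] -0.08533137113463564
[[ 0.47013646  0.01028328]
 [ 0.46663672 -0.04774551]
 [ 0.51421775 -0.071859  ]
 [ 0.50458479 -0.02040997]]
fin 47 [ 0.51995357 -0.06886996  0.07780355]
a [  6   6  15  15 141] [223.4964539  192.65248227] [0.54900416 0.05527933 0.188     ]
e [  5   6  16  15 154] [223.28571429 192.83766234] [0.54847133 0.05585996 0.188     ]
```

The top view gives the red ring at (0.5485, 0.0547) and the needle at (0.549, 0.0554), about 1 mm apart. The side view, where the ring is shaded, gives about 2.5 mm. Both are well inside 5 mm, so I'll press.

Run:
```python
from mv import *
print(rel([.549,.0555,.20],down(-7.4)))
```

```text
(array([0.05097837, 0.24816284, 0.01067843]), array([-0.04274873, -0.0188365 , -0.01565005]))
```

Request:
{"fn": "play_rows", "kwargs": {
  "rows": [
    {"tx": 0,"ty": 0.03,"tz": 0.001,"wx": 0,"wy": 0,"wz": 0,"grip": 0},
    {"tx": 0,"ty": 0.08,"tz": 0.003,"wx": 0,"wy": 0,"wz": 0,"grip": 0},
    {"tx": 0,"ty": 0.13,"tz": 0.005,"wx": 0,"wy": 0,"wz": 0,"grip": 0},
    {"tx": 0,"ty": 0.18,"tz": 0.008,"wx": 0,"wy": 0,"wz": 0,"grip": 0},
    {"tx": 0.01,"ty": 0.22,"tz": 0.01,"wx": 0,"wy": 0,"wz": 0,"grip": 0},
    {"tx": 0.03,"ty": 0.24,"tz": 0.0107,"wx": 0,"wy": 0,"wz": 0,"grip": 0},
    {"tx": 0.045,"ty": 0.248,"tz": 0.0107,"wx": 0,"wy": 0,"wz": 0,"grip": 0},
    {"tx": 0.05,"ty": 0.248,"tz": 0.0107,"wx": 0,"wy": 0,"wz": 0,"grip": 0},
    {"tx": 0.05,"ty": 0.248,"tz": 0.0107,"wx": 0,"wy": 0,"wz": 0,"grip": 0}
  ]
}}

```text
t: 8.0
eef_pos: [0.5483, 0.0565, 0.2011]
tool_rot: [-166.8, 90.0, -174.1]
ft_force: [-0.1, -0.1, -0.2]
width: 0.0001
```

Run:
```python
from mv import *
p,R,s=cur();print(p,s["ft_force"],s["width"])
print(rel([.549,.0555,.174],down(-7.4)))
```

```text
[0.54830531 0.05654802 0.2011179 ] [-0.11249193 -0.13358343 -0.16875124] 0.00013839118183432445
(array([ 0.02711751, -0.00094696,  0.00083993]), array([ 0.08771825, -0.03698286,  0.00871174]))
```

Request:
{"fn": "play_rows", "kwargs": {
  "rows": [
    {"tx": 0.006,"ty": -0.001,"tz": 0.001,"wx": 0,"wy": 0,"wz": 0,"grip": 0},
    {"tx": 0.011,"ty": -0.001,"tz": 0.001,"wx": 0,"wy": 0,"wz": 0,"grip": 0},
    {"tx": 0.015,"ty": -0.001,"tz": 0.001,"wx": 0,"wy": 0,"wz": 0,"grip": 0},
    {"tx": 0.018,"ty": -0.001,"tz": 0.001,"wx": 0,"wy": 0,"wz": 0,"grip": 0},
    {"tx": 0.018,"ty": -0.001,"tz": 0.001,"wx": 0,"wy": 0,"wz": 0,"grip": 0}
  ]
}}

```text
t: 8.62
eef_pos: [0.5496, 0.0555, 0.1835]
tool_rot: [-45.4, 89.9, -52.7]
ft_force: [-0.2, -3.5, 3.1]
width: 0.0002
```

Request:
{"fn": "play_rows", "kwargs": {
  "rows": [
    {"tx": 0.002,"ty": 0,"tz": 0,"wx": 0,"wy": 0,"wz": 0,"grip": 0},
    {"tx": 0.004,"ty": 0,"tz": 0,"wx": 0,"wy": 0,"wz": 0,"grip": 0},
    {"tx": 0.006,"ty": 0,"tz": 0,"wx": 0,"wy": 0,"wz": 0,"grip": 0},
    {"tx": 0.008,"ty": 0,"tz": 0,"wx": 0,"wy": 0,"wz": 0,"grip": 0},
    {"tx": 0.009,"ty": 0,"tz": 0,"wx": 0,"wy": 0,"wz": 0,"grip": 0},
    {"tx": 0.009,"ty": 0,"tz": 0,"wx": 0,"wy": 0,"wz": 0,"grip": 0}
  ]
}}

```text
t: 9.38
eef_pos: [0.5497, 0.0556, 0.1747]
tool_rot: [-33.4, 89.9, -40.7]
ft_force: [-1.7, -3.5, 6.3]
width: 0.0001
```

Request:
{"fn": "play_rows", "kwargs": {
  "rows": [
    {"tx": 0.0007,"ty": 0,"tz": 0,"wx": 0,"wy": 0,"wz": 0,"grip": 0},
    {"tx": 0.0012,"ty": 0,"tz": 0,"wx": 0,"wy": 0,"wz": 0,"grip": 0},
    {"tx": 0.0012,"ty": 0,"tz": 0,"wx": 0,"wy": 0,"wz": 0,"grip": 0}
  ]
}}

```text
t: 9.75
eef_pos: [0.5498, 0.0556, 0.1742]
tool_rot: [-20.4, 89.9, -27.7]
ft_force: [-2.4, -4.4, 10.2]
width: -0.0001
```

Run:
```python
from mv import *
o=grab("f");p,R,s=cur();print(s["t"],p,s["ft_force"])
print(o["side"]["frame"].astype(int).sum(2)[218:234,248:262])
a=cv2.imread("pics/side_f.png")[190:245,220:300];cv2.imwrite("pics/f_s.png",cv2.resize(a,None,fx=9,fy=9,interpolation=2))
```

```text
9.85 [0.54975872 0.05564058 0.17417861] [-1.34975851 -3.43182611  9.43397001]
[[393 371 336 288 237 226 232 227 252 248 251 251 244 253]
 [395 399 370 307 249 217 223 228 247 240 245 252 245 242]
 [387 396 356 293 238 220 209 209 217 238 246 244 256 245]
 [378 363 317 250 204 205 198 182 192 220 231 239 234 256]
 [367 325 268 222 176 163 158 166 165 186 208 206 203 203]
 [350 282 239 187 161 141 132 140 162 171 175 175 168 156]
 [298 237 217 195 166 139 115 124 136 144 151 146 158 137]
 [230 183 178 172 176 147 114 129 127 152 145 144 147 156]
 [162 148 128 139 153 129 135 122 144 150 146 152 154 147]
 [129 139 120 139 128 142 135 138 144 151 146 146 151 132]
 [116 125 121 127 136 155 162 159 159 154 147 141 142 141]
 [153 157 141 142 146 149 173 159 161 150 147 146 128 148]
 [199 197 164 142 133 160 160 161 162 151 142 153 146 141]
 [233 226 194 176 149 145 148 142 138 138 147 165 120 150]
 [246 225 201 177 157 155 145 150 146 148 153 139 148 166]
 [259 252 249 210 189 192 187 167 166 150 151 155 141 177]]
```

View pics/f_s.png

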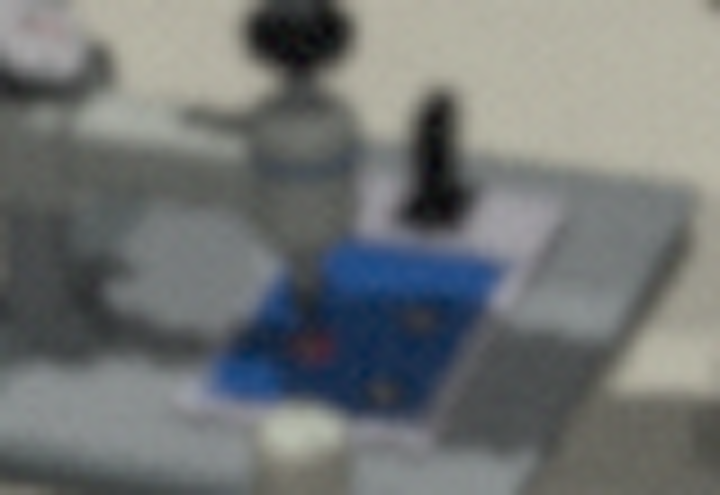

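The needle now runs down into the red ring at about (313,345). The force rose from about 6 to 10 N over the last 0.5 mm, which indicates panel contact. Retracting.

Request:
{"fn": "play_rows", "kwargs": {
  "rows": [
    {"tx": -0.004,"ty": 0,"tz": 0,"wx": 0,"wy": 0,"wz": 0,"grip": 0},
    {"tx": -0.01,"ty": 0,"tz": 0,"wx": 0,"wy": 0,"wz": 0,"grip": 0},
    {"tx": -0.018,"ty": 0,"tz": 0,"wx": 0,"wy": 0,"wz": 0,"grip": 0},
    {"tx": -0.035,"ty": 0,"tz": 0,"wx": 0,"wy": 0,"wz": 0,"grip": 0},
    {"tx": -0.07,"ty": 0,"tz": 0,"wx": 0,"wy": 0,"wz": 0,"grip": 0},
    {"tx": -0.08,"ty": -0.04,"tz": -0.02,"wx": 0,"wy": 0,"wz": 0,"grip": 0},
    {"tx": -0.08,"ty": -0.1,"tz": -0.04,"wx": 0,"wy": 0,"wz": 0,"grip": 0},
    {"tx": -0.08,"ty": -0.16,"tz": -0.06,"wx": 0,"wy": 0,"wz": 0,"grip": 0},
    {"tx": -0.08,"ty": -0.21,"tz": -0.06,"wx": 0,"wy": 0,"wz": 0,"grip": 0},
    {"tx": -0.08,"ty": -0.25,"tz": -0.06,"wx": 0,"wy": 0,"wz": 0,"grip": 0},
    {"tx": -0.08,"ty": -0.25,"tz": -0.06,"wx": 0,"wy": 0,"wz": 0,"grip": 0},
    {"tx": -0.08,"ty": -0.25,"tz": -0.06,"wx": 0,"wy": 0,"wz": 0,"grip": 0}
  ]
}}

```text
t: 11.35
eef_pos: [0.4581, -0.1837, 0.2527]
tool_rot: [119.0, 89.9, 111.7]
ft_force: [-0.7, 0.3, 0.2]
width: 0.0001
```

Run:
```python
from marks import *
o=grab("g");p,R,s=cur();print(s["t"],p,s["ft_force"],s["dq"].round(1))
A=marks(pickle.load(open("a.pkl","rb"))["top"],[z(284,446),z(386,455),z(430,372),z(339,387)])
T=o["top"];B=marks(T,[z(155,368),z(256,375),z(301,293)])
R,t=fit(A[:3],B);print("red",R@A[3]+t,(B-A[:3]).round(4).tolist())
P=np.array([depthpt(T,u,v) for v in range(188,198) for u in range(219,229)]);print("button z",np.median(P[:,2]))
a=cv2.imread("pics/side_g.png")[190:245,220:300];b=cv2.imread("pics/top_g.png")[140:245,190:310]
cv2.imwrite("pics/g.png",np.hstack([cv2.resize(a,(400,275),interpolation=2),cv2.resize(b,(314,275),interpolation=2)]))
```

```text
11.45 [ 0.45834553 -0.18316806  0.25289091] [-0.2830193   0.60506874  0.41380801] [ 0.4 -0.1  0.  -0.1 -0.2 -0.1]
red [0.54847955 0.05447209] [[0.0439, 0.0749], [0.0439, 0.0751], [0.0438, 0.0748]]
button z 0.1882738424552275
```

View pics/g.png

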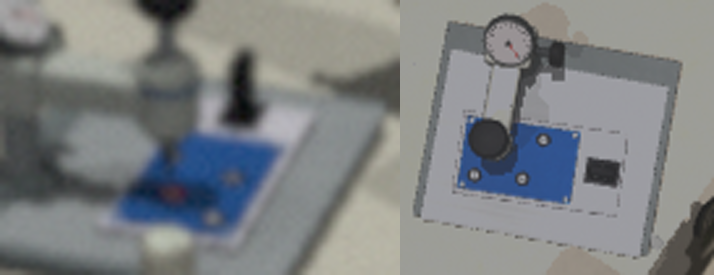

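View pics/top_g.png

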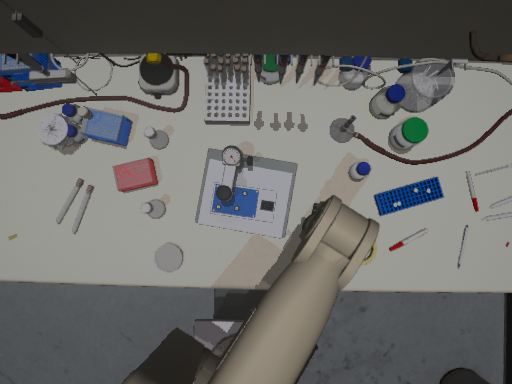

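The button is back up at z = 0.188, the sled hasn't moved since the press, and the red ring is under the needle at about (174,193) in the side crop. The flasks and bottle are where they were, and the arm is clear, so I'm handing in.

```bash
python3 -c "
from plant import r
print(r.close_job())"
```

```text
the job is handed in; nothing more can be done
None
```

I slid the sled by its grip until the red-ringed spot was under the needle. I then released it, pushed the button fully down with the shut fingers, let it spring back and moved the arm clear. The job is handed in at about 11.5 s; no verdict is reported.

**Press:** the button went down about 13.8 mm. The force rose from about 6 N to 10 N over the last 0.5 mm, which indicates the needle touched the panel. The side picture shows it inside the red ring.

**Last checks:**
- The button is back up at 0.188 m.
- The sled has not moved since the press.
- The flasks and the bottle look unmoved. The tape roll was mostly hidden behind the arm in the last picture, but the arm never came down near it.

**What disagreed:**
- **Ring position:** the top camera puts the red ring about 1 mm from the needle axis. The side camera, with the ring in shadow, puts it about 2.5 mm away. Both are inside the 5 mm limit.
- **Correction lost:** I nudged the sled 1.5 mm to split that difference, but the nudge did not show in the pictures after release. I left it, since it was already within tolerance.

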